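Lay up the dressing tray

TASK

Please lay up the dressing tray: stand the larger, brown bottle in the square dish, the steel cup in the round dish, set the carton flat in the oblong dish, and lay the forceps lengthwise in the middle of the open-ended trough. Everything should sit down flat on the floor of its own place, bottle, cup and carton right way up. The smaller bottle and the scissors are not part of the set: leave them where they are.

Things in the scene. Friction and masses are not known exactly. Their poses are not given: they have to be found in the camera images.
- brown_bottle: the larger of the two bottles: brown body 52 mm in diameter, black cap, 90 mm tall in all (body up to 60 mm, then shoulder and a 29 mm cap), 0.11 kg; stands upright; loose; origin at the centre of its underside, z up its axis
- pad_box: closed blue carton, 58 (x) x 88 (y) x 62 (z) mm, 0.09 kg; loose; origin at the centre of its underside, z up
- forceps: plain steel dressing forceps lying flat, 124 mm long (along its y) x 15 mm wide (x), 9 mm high, 0.03 kg; two straight legs without rings; loose; origin at the middle of its length and width, on the underside; grip at the middle
- steel_cup: small open steel cup, round, 56 mm across the rim and 50 mm high, narrowing slightly to the foot, wall 3 mm, 0.06 kg; stands mouth up; loose; origin at the centre of its underside, z up its axis
- small_bottle: the smaller bottle, to be left alone: white and blue body 45 mm in diameter, blue cap, 80 mm tall in all; stands upright; loose; origin at the centre of its underside
- scissors: steel bandage scissors with two finger rings, to be left alone: 144 mm long (along its y) x 58 mm wide, 7 mm high, lying flat; loose; origin near the middle of its length, on the underside
- square_dish: square open dish in the tray, outside 80 x 80 mm, 13 mm high, walls and floor 3 mm (inside 74 x 74 mm); place of the brown bottle; fixed; origin at the centre of its underside, its floor at z = 3 mm. All four inserts are grey plastic, stand fixed in the pressed-steel instrument tray (298 x 218 mm, rim 26 mm high; floor 2 mm above the worktop) at the four corners of a 134 x 94 mm rectangle, in any arrangement, their x axes along the tray's length; the tray is fixed.
- oblong_dish: oblong open dish in the tray, outside 112 (x) x 82 (y) mm, 13 mm high, walls and floor 3 mm (inside 106 x 76 mm); place of the carton, whose 88 mm side goes along x of the dish; fixed; origin at the centre of its underside, its floor at z = 3 mm. In the same tray as the square dish.
- round_dish: round open dish in the tray, 82 mm outside diameter, 13 mm high, wall and floor 3 mm (inside diameter 76 mm); place of the cup; fixed; origin at the centre of its underside, its floor at z = 3 mm. In the same tray as the square dish. Note: a wire basket hangs behind the work (x beyond 0.70 m, y -0.34 to 0.01 m, underside at z = 0.46 m); keep the arm clear of it.
- trough: open-ended trough in the tray, 110 (x) x 50 (y) mm: a floor 3 mm thick between two low rails along x, 10 mm high, 40 mm apart inside; place of the forceps, which lie along x on its floor and stick out by 7 mm at both ends when centred; fixed; origin at the centre of its underside, its floor at z = 3 mm. In the same tray as the square dish.

How it is judged:
By the outcome, as a careful person would: the job done as asked, in the order asked, and still so for the second after the job is handed in, with the robot touching nothing.
It also fails if it takes over 112 s, if anything falls off the work surface, if the arm or the gripper's body presses on something with over 40 N, if the wrist force passes 120 N, or if a joint passes its speed limit or range.

ROBOT

A 6-joint arm with a two-finger parallel gripper is mounted at the origin on a cart in front of the work surface, level with it; the furniture and walls round the work are solid. World frame = base frame: x ahead of the robot, y to its left, z up, the work surface at z = 0. Lengths are in m, angles in degrees, forces in N, time in s.
With the tool pointing down it reaches from about 0.375 to 0.9 m from the base axis. Payload 3.1 kg.
Tool frame: the origin (TCP) lies on the centre line of the jaws, within the pads' length; the fingertips stand 19 mm ahead of it and the grasp point (between the pads) is the TCP; z points along the fingers, y is the direction in which the jaws open and shut (so a half turn about z gives the same grasp; the last joint's range is limited). The gripper opens to 87 mm and grips with 3 to 60 N. Pads are 19 mm wide; open, the fingers measure 117 mm over their backs; the gripper's body (75 mm by 190 mm) begins 51 mm behind the grasp point.
Start: joints at [58.642, 30.224, 82.088, -0, 67.689, -10.227], TCP at [0.225, 0.583, 0.242] pointing down, gripper open.
Joint ranges: [-176.69, 176.69], [-43.24, 126.21], [12.49, 139.97], [-82, 262], [0, 151.66], [-163.58, 163.58]. Speed limits (degrees/s): [159.86, 159.86, 180, 180, 180, 180].

INTERFACE

Orientations are given as a 3x3 rotation matrix whose columns are the frame's x, y, z axes.
In Python, from rig import bot gives the robot as it stands.
- The arm moves only by the tool carry_out, never from a script. Its argument "targets" is a list of rows, each a list of 6 numbers: the shift along the tool's x, y, z each as a share of 200 mm, from -1 to 1, then the turn, a rotation vector about the tool's x, y, z each as a share of pi/2 rad, from -1 to 1. In form: [[dx, dy, dz, ax, ay, az], ...]. A call has 1 to 20 rows; each row is the pose to reach, as a shift and turn from the pose measured when the call began, along the tool's axes at that moment; what a row does not reach only later rows make up. A row lasts 1/8 s, in which the tool goes at most 62.5 mm and 10.7 degrees, less where a joint would pass 70% of its speed; a pose out of reach is approached as far as the arm can. A call with a number of a shift or a turn outside -1 to 1 is refused whole. A call with a gripper value outside its range is refused whole. "jaw" is the gripper's target within -1 to 1 (fully open at 1, half-way at 0, shut at -1), set as the call begins (left out, the last holds). The fingers move at their own pace and stop on an object; the grip force is fixed at half the most. Time passes only in rows, so rows that repeat a pose let the fingers close. It gives the time, the measured TCP pose, the force and the opening at its end, in the units of the state.
- bot.read_state(): the state, without advancing time (a new reading comes with each control period).
- bot.capture(name): name is "side" or "top" or "wrist"; returns the picture (420x560x3 uint8, blue, green, red); there is no depth.
- bot.camera_info(name): a dict with "camera_matrix" (3x3 intrinsics, pixels), "view" (4x4, takes a point from world to camera coordinates); the wrist camera has in their place "mount" (4x4, takes a point from camera to tool coordinates, whose origin is the TCP and whose axes are the flange's). Camera axes: x right, y down, z forward; pixel columns grow to the right and rows downward; lengths in m; the calibration is good to about 2 mm. A picture is of the moment at which its call begins: read the wrist's pose just before it. camera_info takes no time and is no camera call.
- bot.hand_in(): hands the job in, once; it reports no verdict.
The state is a dict: "time_s": time; "joint_positions": joint angles; "qvel": joint speeds; "tau": joint torques, N m; "position": TCP position; "tcp_rot": TCP orientation; "force": force on the tool from outside, world axes, zero at the start; "moment": the same for the moment, N m; "opening": opening from 0.0 (shut) to 1.0 (fully open).
Only numpy, scipy, OpenCV 4.12 (cv2) and the standard library are available. Lean on these libraries where they do the work, as an engineer would, in place of code of your own. Each camera call takes 0.05 s, during which the arm holds its last target.

## Working session

There is one attempt and no reset: what is moved stays moved. The work goes in short steps, Python scripts to look and compute and a tool call to move; the robot and the scene stay as the last step left them, time stands still between calls to the robot, and variables do not carry over. Pictures are saved under pics/ and viewed, and the job is handed in when it is done.

Besides the shell and the picture viewer there is one more tool, called after "Call:" in YAML: its name, and indented under it one key for each argument. carry_out: Moves the arm, as the interface text tells. Shift numbers are shares of 200 mm and turn numbers shares of pi/2 rad, none past 1 either way. Its arguments: {"type":"object","properties":{"targets":{"type":"array"},"jaw":{"type":"number"}},"required":["targets"]}

```bash
ls; mkdir -p pics
python3 - <<'E'
from rig import bot
import cv2,numpy as np
np.set_printoptions(precision=4,suppress=True)
s=bot.read_state();print(s)
for n in("side","top","wrist"):
    print(n,bot.camera_info(n)); cv2.imwrite(f"pics/a_{n}.png",bot.capture(n))
E
```

```text
pics
{'time_s': 0.0, 'joint_positions': array([ 58.6425,  30.2785,  82.1584,  -0.0014,  67.6885, -10.2269]), 'qvel': array([ 0.0135, -0.0079, -0.0397,  0.0607,  0.0063, -0.0349]), 'tau': array([  0.0009, -44.0052, -17.6589,   0.0634,   0.0584,  -0.0002]), 'position': array([0.2249, 0.5824, 0.2406]), 'tcp_rot': array([[-0.9328,  0.3605, -0.0011],
       [ 0.3605,  0.9328, -0.0019],
       [ 0.0004, -0.0022, -1.    ]]), 'force': array([ 0.791 , -0.3912, -0.9634]), 'moment': array([ 0.0058,  0.0149, -0.0213]), 'opening': 0.999697166951006}
side {'camera_matrix': array([[385.4487,   0.    , 281.322 ],
       [  0.    , 385.4487, 215.5593],
       [  0.    ,   0.    ,   1.    ]]), 'view': array([[ 0.9375, -0.3481, -0.0016, -0.4997],
       [-0.201 , -0.5375, -0.819 ,  0.1439],
       [ 0.2842,  0.7681, -0.5738,  0.9417],
       [ 0.    ,  0.    ,  0.    ,  1.    ]])}
top {'camera_matrix': array([[491.1147,   0.    , 268.7634],
       [  0.    , 491.1147, 221.3612],
       [  0.    ,   0.    ,   1.    ]]), 'view': array([[-0.0095, -0.9998,  0.0188, -0.0466],
       [-0.9997,  0.009 , -0.0244,  0.4997],
       [ 0.0242, -0.019 , -0.9995,  1.3073],
       [ 0.    ,  0.    ,  0.    ,  1.    ]])}
wrist {'camera_matrix': array([[328.6824,   0.    , 280.507 ],
       [  0.    , 328.6824, 201.2178],
       [  0.    ,   0.    ,   1.    ]]), 'mount': array([[ 0.001 , -0.9704, -0.2416,  0.0673],
       [ 1.    ,  0.0009,  0.0003,  0.0001],
       [-0.0001, -0.2416,  0.9704, -0.1442],
       [ 0.    ,  0.    ,  0.    ,  1.    ]])}
```

View pics/a_top.png

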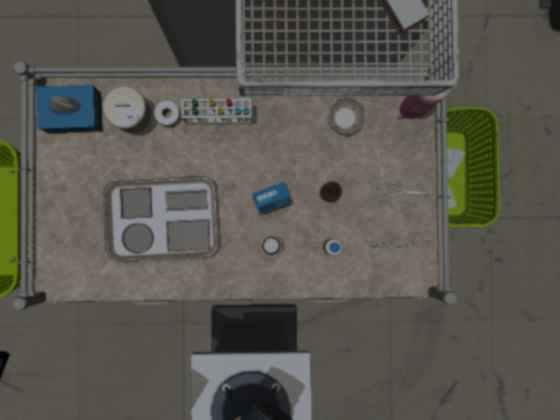

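View pics/a_side.png

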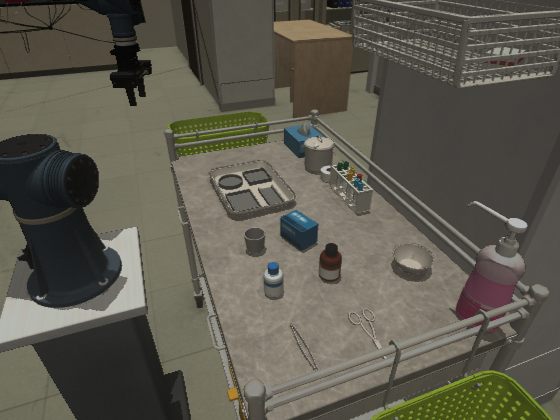

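View pics/a_wrist.png

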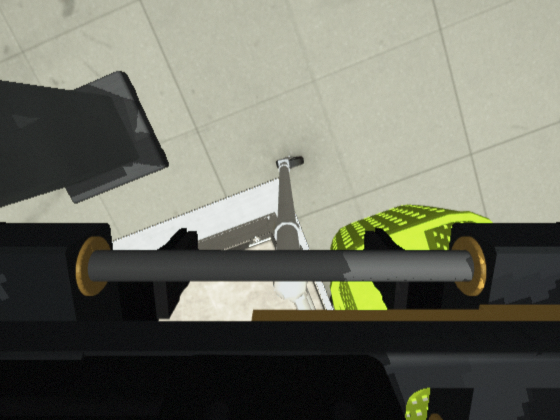

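Run:
```python
import cv2
a=cv2.imread("pics/a_top.png")
cv2.imwrite("pics/b1.png",cv2.resize(a[165:275,95:230],None,fx=5.5,fy=5.4,interpolation=cv2.INTER_CUBIC))
cv2.imwrite("pics/b2.png",cv2.resize(a[165:270,240:435],None,fx=4,fy=4,interpolation=cv2.INTER_CUBIC))
```

```text
(no output)
```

View pics/b1.png

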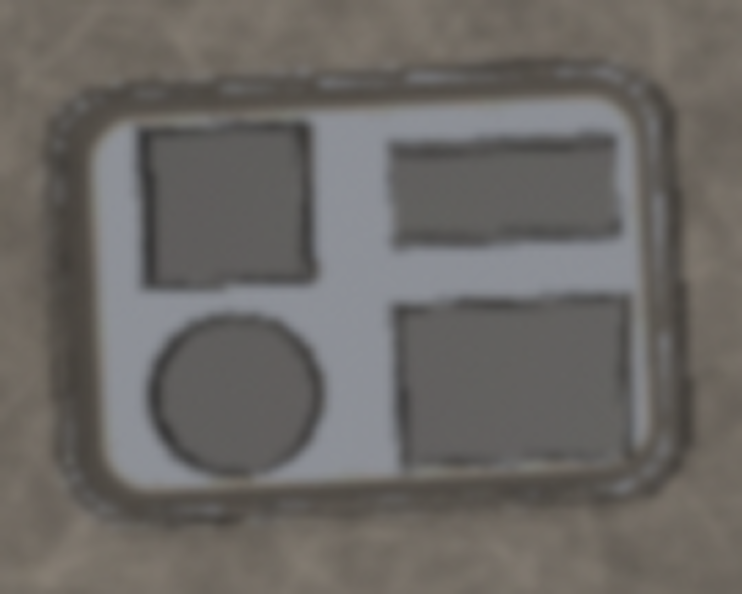

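View pics/b2.png

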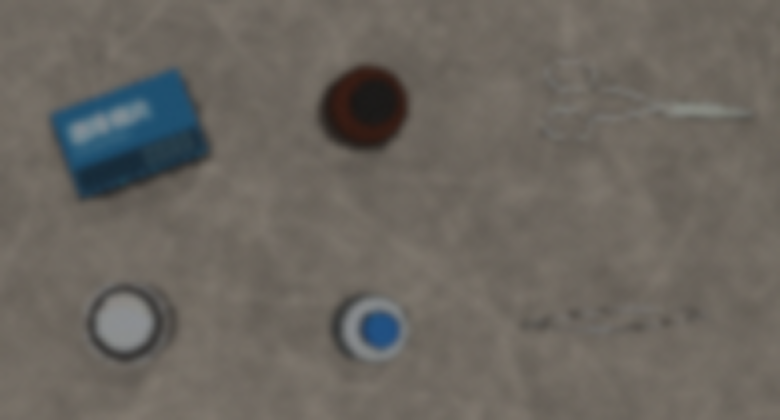

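```bash
cat > h.py <<'E'
from rig import bot
import cv2,numpy as np
np.set_printoptions(precision=4,suppress=True)
def cam(n,st=None):
    i=bot.camera_info(n);K=i["camera_matrix"]
    if n=="wrist":
        T=np.eye(4);T[:3,:3]=st["tcp_rot"];T[:3,3]=st["position"]
        return K,np.linalg.inv(T@i["mount"])
    return K,i["view"]
def toplane(px,K,V,z):
    px=np.atleast_2d(np.asarray(px,float))
    d=(np.linalg.inv(K)@np.c_[px,np.ones(len(px))].T).T@V[:3,:3]
    c=-V[:3,:3].T@V[:3,3]
    return c+d*((z-c[2])/d[:,2])[:,None]
def proj(P,K,V):
    p=(V[:3,:3]@np.atleast_2d(P).T).T+V[:3,3]; q=(K@p.T).T; return q[:,:2]/q[:,2:]
def shot(tag,n="wrist"):
    s=bot.read_state();im=bot.capture(n)
    cv2.imwrite(f"pics/{tag}.png",im);np.savez(f"pics/{tag}.npz",p=s["position"],R=s["tcp_rot"])
    K,V=cam(n,s);return im,K,V,s
def load(tag,n="wrist"):
    d=np.load(f"pics/{tag}.npz");im=cv2.imread(f"pics/{tag}.png")
    K,V=cam(n,dict(position=d["p"],tcp_rot=d["R"]));return im,K,V
from scipy.spatial.transform import Rotation as Rn
def plan(pos,jawdir,down=True):
    """numbers for a move to pos with tool down, jaw axis along jawdir (deg in xy) nearest half turn"""
    s=bot.read_state();R=s["tcp_rot"];p=s["position"]
    best=None
    for k in(0,180):
        a=np.radians(jawdir+k);y=np.array([np.cos(a),np.sin(a),0]);z=np.array([0,0,-1.]);x=np.cross(y,z)
        G=np.c_[x,y,z];rv=Rn.from_matrix(R.T@G).as_rotvec()
        if best is None or np.linalg.norm(rv)<np.linalg.norm(best):best=rv
    d=R.T@(np.asarray(pos)-p)
    print("move",np.round(np.r_[d/0.2,best/(np.pi/2)],4),"mm",np.round(d*1e3,1),"t",s["time_s"],"j6",round(s["joint_positions"][5],1))
E
python3 - <<'E'
from h import *
a=cv2.imread("pics/a_top.png");K,V=cam("top")
g=cv2.cvtColor(a,cv2.COLOR_BGR2HSV)
# tray floor mask
sub=cv2.inRange(a,(120,0,0),(255,255,255)); m=np.zeros_like(sub);m[170:265,100:222]=sub[170:265,100:222]
big=cv2.resize(a,None,fx=4,fy=4,interpolation=cv2.INTER_CUBIC)
b=big[...,0]; m=np.zeros_like(b);m[680:1060,400:888]=(b[680:1060,400:888]>118)*255
cs,h=cv2.findContours(m,cv2.RETR_CCOMP,cv2.CHAIN_APPROX_NONE)
i=max(range(len(cs)),key=lambda i:cv2.contourArea(cs[i]))
def un(c):return (np.asarray(c,float).reshape(-1,2)+.5)/4-.5
def rect(pts,z):
    P=toplane(pts,K,V,z)[:,:2]; return cv2.minAreaRect((P*1000).astype(np.float32))
print("outer floor",rect(un(cs[i]),.002))
for j,c in enumerate(cs):
    if h[0][j][3]==i and cv2.contourArea(c)>2000:
        print(un(c).mean(0),rect(un(c),.013))
# objects
hsv=cv2.cvtColor(big,cv2.COLOR_BGR2HSV)
E
```

```text
outer floor ((508.88873291015625, 234.2252960205078), (182.87847900390625, 262.8485107421875), 2.5569863319396973)
[186.113  199.8506] ((558.1873168945312, 167.24420166015625), (56.07140350341797, 113.32584381103516), 2.5429909229278564)
```

Run:
```python
from h import *
plan([0.577,0.234,0.22],92.5)
a=cv2.imread("pics/a_top.png");K,V=cam("top")
# rough object positions via pixel centres
for n,p,z in[("bottle cap",(240+377/4-.4,165+101/4-.4),.09),("box top",(240+126/4,165+107/4),.062),("cup mouth",(240+123/4,165+322/4),.05),("small",(240+380/4,165+329/4),.08),("forceps",(240+612/4,165+317/4),.005),("sciss",(240+650/4,165+100/4),.005)]:
    print(n,toplane(p,K,V,z)[0])
```

```text
move [-2.2699 -0.9908  0.1049 -0.001  -0.0004 -0.2625] mm [-454.  -198.2   21. ] t 0.15 j6 -10.2
bottle cap [ 0.5751 -0.2141  0.09  ]
box top [ 0.5739 -0.0579  0.062 ]
cup mouth [ 0.4358 -0.0549  0.05  ]
small [ 0.4305 -0.2167  0.08  ]
forceps [ 0.4347 -0.3847  0.005 ]
sciss [ 0.5806 -0.4127  0.005 ]
```

Call:
carry_out:
  targets:
    - [-1,-0.45,0,0,0,-0.1]
    - [-1,-0.45,0,0,0,-0.2]
    - [-1,-0.45,0.05,0,0,-0.26]
    - [-1,-0.45,0.05,0,0,-0.26]
  jaw: 1

```text
time_s: 0.65
position: [0.3808, 0.4241, 0.2304]
tcp_rot: [[-0.999, -0.038, -0.001], [-0.038, 0.999, -0.002], [0.001, -0.002, -1.0]]
force: [-0.5, -0.7, 0.9]
opening: 1.001
```

Run:
```python
from h import *
plan([0.577,0.234,0.22],92.5)
```

```text
move [-0.9444 -0.9864  0.053  -0.0015 -0.0008 -0.0039] mm [-188.9 -197.3   10.6] t 0.65 j6 -55.2
```

Call:
carry_out:
  targets:
    - [-0.94,-0.98,0.05,0,0,0]
    - [-0.94,-0.98,0.05,0,0,0]
    - [-0.94,-0.98,0.05,0,0,0]
    - [-0.94,-0.98,0.05,0,0,0]
    - [-0.94,-0.98,0.05,0,0,0]
    - [-0.94,-0.98,0.05,0,0,0]

```text
time_s: 1.4
position: [0.5767, 0.2341, 0.2201]
tcp_rot: [[-0.999, -0.035, -0.002], [-0.035, 0.999, -0.002], [0.002, -0.002, -1.0]]
force: [-0.1, 1.0, -0.7]
opening: 0.998
```

Run:
```python
from h import *
im,K,V,s=shot("c_tray")
```

```text
(no output)
```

View pics/c_tray.png

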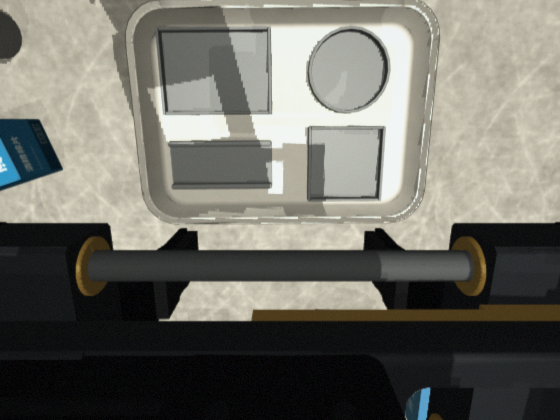

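Run:
```python
from h import *
im=cv2.imread("pics/c_tray.png")
cv2.imwrite("pics/c1.png",cv2.resize(im[15:210,150:400],None,fx=3,fy=3,interpolation=cv2.INTER_NEAREST))
```

```text
(no output)
```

View pics/c1.png

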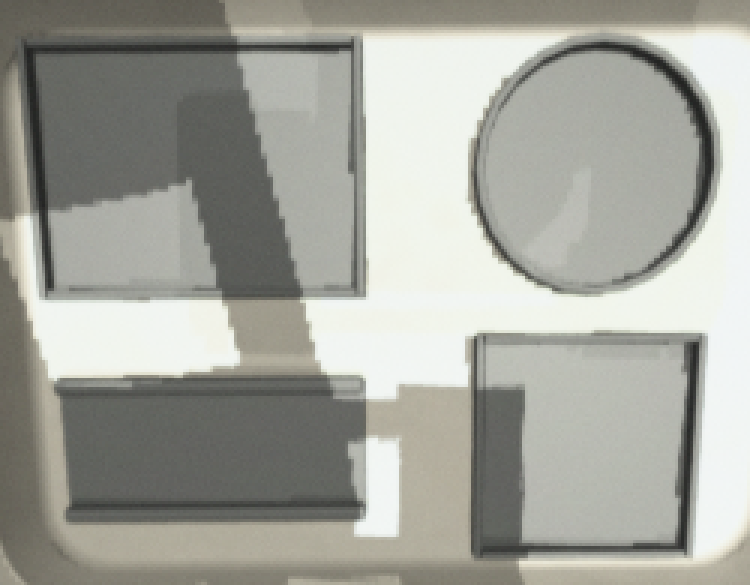

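Run:
```python
from h import *
im,K,V=load("c_tray")
def f(c):return np.array(c,float)/3+[150,15]-.5+.17
D=dict(oblong=([(22,38),(362,38),(366,298),(42,298)],.015),square=([(474,335),(706,335),(692,555),(474,555)],.015),
trough=([(55,378),(364,378),(364,521),(66,521)],.012),rnd=([(477,165),(720,160),(600,34),(590,291)],.015))
C={}
for n,(c,z) in D.items():
    P=toplane(f(c),K,V,z)[:,:2]
    print(n,P.tolist())
    if n!="rnd":
        r=cv2.minAreaRect((P*1000).astype(np.float32));print(r)
    C[n]=P.mean(0)
    e=P[1]-P[0];print(C[n],"ang",np.degrees(np.arctan2(e[1],e[0])),np.linalg.norm(e))
for a,b in[("oblong","rnd"),("trough","square"),("oblong","trough"),("rnd","square")]:
    e=C[b]-C[a];print(a,b,np.linalg.norm(e),np.degrees(np.arctan2(e[1],e[0])))
loc=dict(oblong=(67,-47),rnd=(-67,-47),trough=(67,47),square=(-67,47))
# fit rigid: tray
A=np.array([loc[k] for k in loc])/1000.;B=np.array([C[k] for k in loc])
best=[]
for sgn in(1,):
    a0=A-A.mean(0);b0=B-B.mean(0);H=a0.T@b0;U,S,Vt=np.linalg.svd(H);R=Vt.T@np.diag([1,np.linalg.det(Vt.T@U.T)])@U.T
    t=B.mean(0);F=(R@a0.T).T+t;print("fit",dict(zip(loc,F.round(4).tolist())),"res mm",(B-F)*1000,np.degrees(np.arctan2(R[1,0],R[0,0])))
```

```text
oblong [[0.42694575706182025, 0.10943001319042196], [0.4230817521246369, 0.21922465927825818], [0.5041610388956613, 0.22288896142561532], [0.5081203588894266, 0.1118772054676383]]
((465.5614013671875, 165.93580627441406), (81.21023559570312, 111.08233642578125), 2.0426323413848877)
[0.4656 0.1659] ang 92.01557953352308 0.10986261804502835
square [[0.5151848414224712, 0.2605463507063889], [0.5123235914122598, 0.34060867871049094], [0.5904108861417094, 0.34424622525959864], [0.5932833198074998, 0.2648828607172464]]
((552.7977905273438, 302.39630126953125), (78.20425415039062, 80.92417907714844), 2.072829484939575)
[0.5528 0.3026] ang 92.04675300051254 0.08011343905398995
trough [[0.5352586916222203, 0.11407210698310384], [0.5313602992668405, 0.22289561799723634], [0.5827121544745432, 0.2243730368563689], [0.5866371626988174, 0.11570658700426306]]
((558.9987182617188, 169.3011016845703), (51.4040641784668, 109.09923553466797), 2.0516250133514404)
[0.559  0.1693] ang 92.05163345917165 0.10889331481959534
rnd [[0.46015774176300617, 0.25848857034800904], [0.45575360942968435, 0.3389235157150915], [0.4192075139600384, 0.2958964087885456], [0.49911859414442405, 0.29936064740181323]]
[0.4586 0.2982] ang 93.13404176370678 0.08055542699169901
oblong rnd 0.13249805948769972 93.03613586726648
trough square 0.13345289140237046 92.65913656472792
oblong trough 0.09347694561500673 2.088521404307233
rnd square 0.09434412866742098 2.6753929625726247
fit {'oblong': [0.4652, 0.1648], 'rnd': [0.4589, 0.2987], 'trough': [0.5591, 0.1692], 'square': [0.5528, 0.3031]} res mm [[ 0.3946  1.0259]
 [-0.3265 -0.514 ]
 [-0.0867  0.0154]
 [ 0.0186 -0.5274]] -87.30664003317044
```

Call:
carry_out:
  targets:
    - [0,-1,0,0,0,0]
    - [0,-1,0,0,0,0]
    - [0,-1,0,0,0,0]
    - [0,-1,0,0,0,0]

```text
time_s: 1.95
position: [0.5816, 0.0344, 0.2206]
tcp_rot: [[-0.999, -0.035, -0.004], [-0.035, 0.999, -0.002], [0.004, -0.002, -1.0]]
force: [-0.1, -0.2, -0.3]
opening: 0.998
```

Call:
carry_out:
  targets:
    - [0,-1,0.1,0,0,0]
    - [0,-1,0.1,0,0,0]
    - [0,-1,0.1,0,0,0]
    - [0,-1,0.1,0,0,0]
    - [0,-1,0.1,0,0,0]

```text
time_s: 2.58
position: [0.5883, -0.1638, 0.2007]
tcp_rot: [[-0.999, -0.035, -0.005], [-0.035, 0.999, -0.0], [0.005, 0.0, -1.0]]
force: [0.1, 0.3, -0.1]
opening: 1.001
```

Run:
```python
from h import *
shot("d1");plan([0.575,-0.214,0.2],92.5)
```

```text
move [ 0.0753 -0.2531  0.0046  0.0002 -0.0032 -0.0047] mm [ 15.1 -50.6   0.9] t 2.625 j6 -117.9
```

View pics/d1.png

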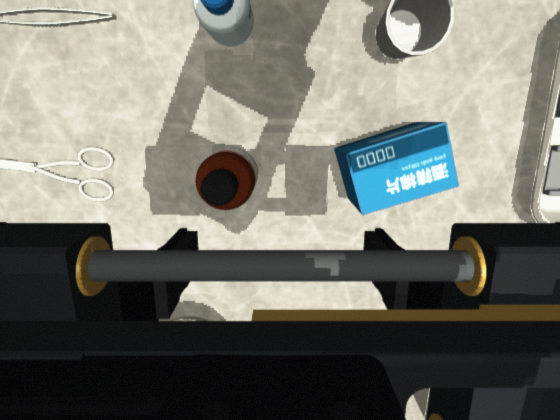

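Run:
```python
from h import *
im,K,V=load("d1")
sub=im[140:222,185:265]; 
cv2.imwrite("pics/d2.png",np.hstack([cv2.resize(sub,None,fx=4,fy=4,interpolation=cv2.INTER_NEAREST),cv2.resize(im[115:220,325:465],(448,336),interpolation=cv2.INTER_NEAREST)[:328]]))
m=np.zeros(im.shape[:2],np.uint8);m[150:222,190:265]=cv2.inRange(sub[10:,5:],(0,0,0),(255,255,45)) 
m[:, :195]=0
cs,_=cv2.findContours(m,cv2.RETR_EXTERNAL,cv2.CHAIN_APPROX_NONE);c=max(cs,key=cv2.contourArea)
e=cv2.fitEllipse(c);print(e,cv2.minEnclosingCircle(c))
print(toplane(e[0],K,V,.09))
hsv=cv2.cvtColor(im,cv2.COLOR_BGR2HSV)
b=cv2.inRange(im,(0,0,45),(40,45,255));b[:150]=0;b[:,:190]=0;b[:,260:]=0
```

```text
((219.31536865234375, 186.61903381347656), (35.069679260253906, 38.563079833984375), 45.94330978393555) ((219.2818145751953, 186.7181854248047), 19.605640411376953)
[[ 0.574  -0.2118  0.09  ]]
```

View pics/d2.png

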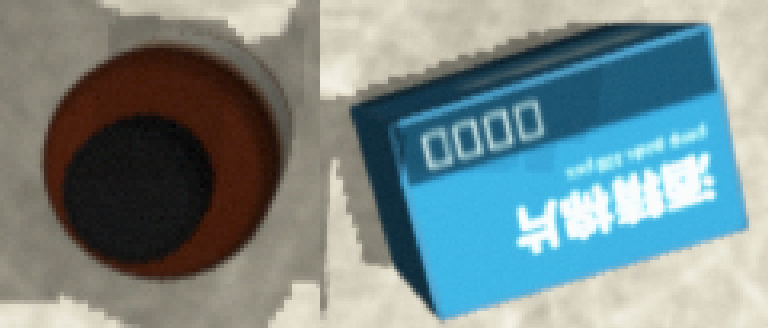

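Run:
```python
from h import *
im,K,V=load("d1")
print(toplane([225.5,180.2],K,V,.06),toplane([218.6,187.3],K,V,.09))
P=toplane([(348.9,154.2),(446.9,122.8),(458.8,186.9),(362.5,214.4)],K,V,.062)[:,:2]
print(P,cv2.minAreaRect((P*1000).astype(np.float32)),P.mean(0))
e=P[1]-P[0]+P[2]-P[3];print("long axis",np.degrees(np.arctan2(e[1],e[0])))
plan([0.574,-0.2125,0.12],92.5)
```

```text
[[ 0.5742 -0.2118  0.06  ]] [[ 0.5746 -0.2124  0.09  ]]
[[ 0.5474 -0.1057]
 [ 0.5183 -0.0258]
 [ 0.5724 -0.0068]
 [ 0.6005 -0.0889]] ((559.7080688476562, -57.25198745727539), (57.31767654418945, 86.76322937011719), 19.3262996673584) [ 0.5596 -0.0568]
long axis 109.42913459517997
move [ 0.078  -0.2456  0.4046  0.0002 -0.0032 -0.0047] mm [ 15.6 -49.1  80.9] t 2.625 j6 -117.9
```

Call:
carry_out:
  targets:
    - [0.077,-0.245,0.2,0,0,0]
    - [0.077,-0.245,0.4,0,0,0]
    - [0.077,-0.245,0.6,0,0,0]
    - [0.077,-0.245,0.77,0,0,0]
    - [0.077,-0.245,0.77,0,0,0]
    - [0.077,-0.245,0.77,0,0,0]

```text
time_s: 3.38
position: [0.5749, -0.211, 0.0482]
tcp_rot: [[-0.999, -0.038, -0.004], [-0.038, 0.999, -0.0], [0.004, -0.0, -1.0]]
force: [-0.2, -0.0, 0.8]
opening: 1.002
```

Call:
carry_out:
  targets:
    - [0,0,0,0,0,0]
    - [0,0,0,0,0,0]
    - [0,0,0,0,0,0]
    - [0,0,0,0,0,0]
  jaw: -1

```text
time_s: 3.88
position: [0.5751, -0.2115, 0.0486]
tcp_rot: [[-0.999, -0.038, -0.003], [-0.038, 0.999, -0.001], [0.003, -0.001, -1.0]]
force: [0.7, -1.8, 0.9]
opening: 0.63
```

Call:
carry_out:
  targets:
    - [0,0,0,0,0,0]
    - [0,0,0,0,0,0]
    - [0,0,-0.1,0,0,0]
    - [0,0,-0.3,0,0,0]
    - [0,0,-0.6,0,0,0]
    - [0,0,-0.6,0,0,0]

```text
time_s: 4.62
position: [0.5788, -0.213, 0.175]
tcp_rot: [[-0.999, -0.039, 0.008], [-0.039, 0.999, -0.008], [-0.008, -0.008, -1.0]]
force: [0.1, -0.5, -1.3]
opening: 0.588
```

Call:
carry_out:
  targets:
    - [0,0.25,0,0,0,0]
    - [0,0.5,0,0,0,0]
    - [0,0.75,0,0,0,0]
    - [0,1,0,0,0,0]
    - [0,1,0,0,0,0]

```text
time_s: 5.25
position: [0.5689, -0.0093, 0.1728]
tcp_rot: [[-0.999, -0.044, 0.004], [-0.044, 0.999, -0.006], [-0.004, -0.006, -1.0]]
force: [-1.1, -0.7, -0.9]
opening: 0.594
```

Call:
carry_out:
  targets:
    - [0,0.25,0,0,0,0]
    - [0,0.5,0,0,0,0]
    - [0,0.75,0,0,0,0]
    - [0,1,0,0,0,0]
    - [0,1,0,0,0,0]

```text
time_s: 5.88
position: [0.5594, 0.193, 0.1711]
tcp_rot: [[-0.999, -0.048, 0.003], [-0.048, 0.999, -0.006], [-0.003, -0.006, -1.0]]
force: [0.8, -0.5, -2.2]
opening: 0.589
```

Run:
```python
from h import *
plan([0.5527,0.303,0.15],92.5); shot("e1"); shot("e1s","side")
```

```text
move [ 0.0077  0.5518  0.1024 -0.0037  0.0021  0.0027] mm [  1.5 110.4  20.5] t 5.875 j6 -84.1
```

View pics/e1s.png

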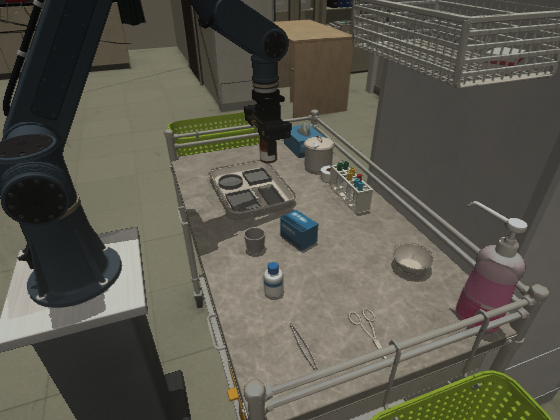

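View pics/e1.png

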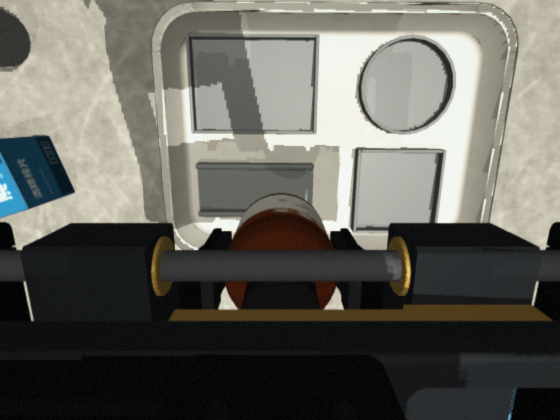

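Call:
carry_out:
  targets:
    - [0.008,0.2,0.05,-0.004,0.002,0.003]
    - [0.008,0.4,0.1,-0.004,0.002,0.003]
    - [0.008,0.55,0.1,-0.004,0.002,0.003]
    - [0.008,0.552,0.1,-0.004,0.002,0.003]
    - [0.008,0.552,0.1,-0.004,0.002,0.003]
    - [0.008,0.552,0.1,-0.004,0.002,0.003]

```text
time_s: 6.72
position: [0.5539, 0.2984, 0.1504]
tcp_rot: [[-0.999, -0.038, -0.0], [-0.038, 0.999, -0.001], [0.0, -0.001, -1.0]]
force: [0.7, -0.2, -0.5]
opening: 0.595
```

Run:
```python
from h import *
plan([0.5527,0.303,0.0535],92.5); shot("e2")
```

```text
move [ 0.0047  0.024   0.4844 -0.0008 -0.0003 -0.0037] mm [ 0.9  4.8 96.9] t 6.725 j6 -73.9
```

View pics/e2.png

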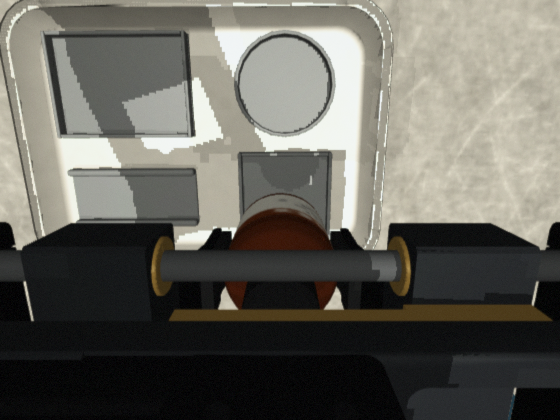

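Call:
carry_out:
  targets:
    - [0.005,0.024,0.1,0,0,-0.004]
    - [0.005,0.024,0.22,0,0,-0.004]
    - [0.005,0.024,0.34,0,0,-0.004]
    - [0.005,0.024,0.42,0,0,-0.004]
    - [0.005,0.024,0.46,0,0,-0.004]
    - [0.005,0.024,0.47,0,0,-0.004]
    - [0.005,0.024,0.47,0,0,-0.004]

```text
time_s: 7.65
position: [0.5531, 0.3034, 0.057]
tcp_rot: [[-0.999, -0.044, 0.001], [-0.044, 0.999, -0.001], [-0.001, -0.001, -1.0]]
force: [-0.5, 0.5, -0.5]
opening: 0.587
```

Run:
```python
from h import *
plan([0.5527,0.303,0.0535],92.5)
```

```text
move [ 0.0021 -0.0018  0.0175 -0.0005  0.0005  0.0004] mm [ 0.4 -0.4  3.5] t 7.65 j6 -73.8
```

Call:
carry_out:
  targets:
    - [0,0,0.008,0,0,0]
    - [0,0,0.014,0,0,0]
    - [0,0,0.018,0,0,0]
    - [0,0,0.018,0,0,0]

```text
time_s: 8.15
position: [0.5533, 0.3034, 0.0537]
tcp_rot: [[-0.999, -0.044, 0.001], [-0.044, 0.999, -0.001], [-0.001, -0.001, -1.0]]
force: [-0.5, 0.4, 1.1]
opening: 0.592
```

Call:
carry_out:
  targets:
    - [0,0,0.004,0,0,0]
    - [0,0,0.006,0,0,0]
    - [0,0,0.006,0,0,0]

```text
time_s: 8.52
position: [0.5534, 0.3035, 0.0536]
tcp_rot: [[-0.999, -0.044, 0.002], [-0.044, 0.999, -0.001], [-0.002, -0.001, -1.0]]
force: [-1.7, -0.8, 5.8]
opening: 0.588
```

Call:
carry_out:
  targets:
    - [0,0,0,0,0,0]
    - [0,0,0,0,0,0]
    - [0,0,0,0,0,0]
  jaw: 0.8

```text
time_s: 8.9
position: [0.5533, 0.3034, 0.0534]
tcp_rot: [[-0.999, -0.044, 0.001], [-0.044, 0.999, -0.001], [-0.001, -0.001, -1.0]]
force: [-0.3, 0.2, -0.8]
opening: 0.84
```

Call:
carry_out:
  targets:
    - [0,0,-0.1,0,0,0]
    - [0,0,-0.3,0,0,0]
    - [0,0,-0.6,0,0,0]
    - [0,0,-0.85,0,0,0]
    - [0,0,-0.85,0,0,0]
  jaw: 1

```text
time_s: 9.52
position: [0.5562, 0.3047, 0.2301]
tcp_rot: [[-0.999, -0.044, 0.014], [-0.044, 0.999, 0.003], [-0.014, 0.003, -1.0]]
force: [0.5, 0.3, -0.3]
opening: 1.001
```

Run:
```python
from h import *
shot("f1"); plan([0.48,-0.055,0.2],92.5)
```

```text
move [ 0.4521 -1.7772  0.1296  0.0007  0.0049  0.0005] mm [  90.4 -355.4   25.9] t 9.575 j6 -73.9
```

View pics/f1.png

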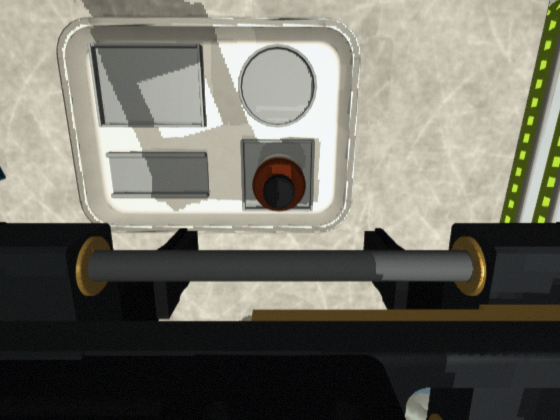

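Call:
carry_out:
  targets:
    - [0.22,-0.25,0,0,0,0]
    - [0.22,-0.5,0,0,0,0]
    - [0.22,-0.75,0.03,0,0,0]
    - [0.22,-0.98,0.06,0,0.005,0]
    - [0.22,-0.98,0.06,0,0.005,0]

```text
time_s: 10.2
position: [0.5181, 0.1035, 0.2129]
tcp_rot: [[-0.999, -0.04, -0.004], [-0.04, 0.999, 0.001], [0.004, 0.001, -1.0]]
force: [0.3, 1.8, -0.8]
opening: 0.999
```

Call:
carry_out:
  targets:
    - [0.22,-0.25,0,0,0,0]
    - [0.22,-0.5,0,0,0,0]
    - [0.22,-0.8,0.03,0,0,0]
    - [0.22,-0.8,0.06,0,0,0]
    - [0.22,-0.8,0.06,0,0,0]

```text
time_s: 10.82
position: [0.4794, -0.0569, 0.2]
tcp_rot: [[-0.999, -0.039, -0.007], [-0.039, 0.999, 0.003], [0.007, 0.003, -1.0]]
force: [-0.5, 0.7, -0.3]
opening: 1.002
```

Run:
```python
from h import *
shot("g1"); plan([0.436,-0.055,0.2],92.5)
```

```text
move [ 0.2175  0.016   0.0029  0.0016 -0.0042 -0.0019] mm [43.5  3.2  0.6] t 10.875 j6 -112.3
```

View pics/g1.png

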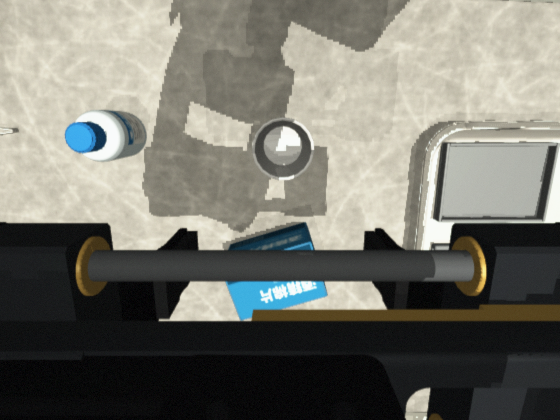

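Run:
```python
from h import *
im,K,V=load("g1")
cv2.imwrite("pics/g2.png",cv2.resize(im[105:195,235:330],None,fx=6,fy=6,interpolation=cv2.INTER_NEAREST))
print(toplane([[282.5,149],[251.5,149],[313.5,149]],K,V,.05))
```

```text
[[ 0.4366 -0.0555  0.05  ]
 [ 0.4377 -0.0831  0.05  ]
 [ 0.4355 -0.028   0.05  ]]
```

View pics/g2.png

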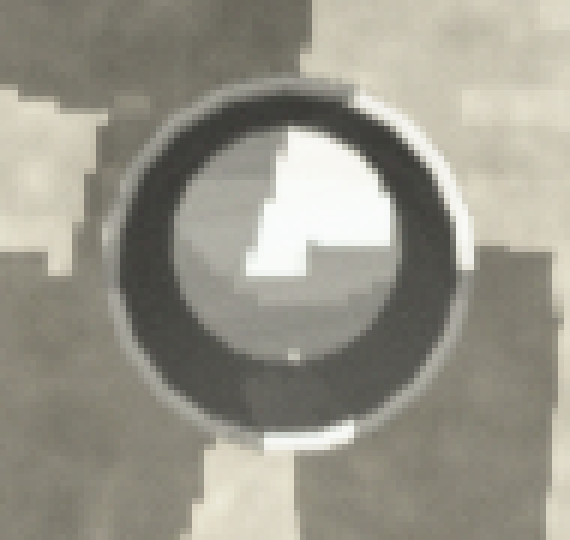

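Call:
carry_out:
  targets:
    - [0.213,0.0155,0.1,0,-0.004,0]
    - [0.213,0.0155,0.3,0,-0.004,0]
    - [0.213,0.0155,0.55,0,-0.004,0]
    - [0.213,0.0155,0.75,0,-0.004,0]
    - [0.213,0.0155,0.81,0,-0.004,0]
    - [0.213,0.0155,0.82,0,-0.004,0]
    - [0.213,0.0155,0.82,0,-0.004,0]

```text
time_s: 11.75
position: [0.4366, -0.0545, 0.0376]
tcp_rot: [[-0.999, -0.042, 0.002], [-0.042, 0.999, 0.002], [-0.002, 0.002, -1.0]]
force: [0.1, 0.6, -0.3]
opening: 0.998
```

Call:
carry_out:
  targets:
    - [0,0,0,0,0,0]
    - [0,0,0,0,0,0]
    - [0,0,0,0,0,0]
    - [0,0,0,0,0,0]
    - [0,0,0,0,0,0]
    - [0,0,0,0,0,0]
  jaw: -1

```text
time_s: 12.5
position: [0.4367, -0.0546, 0.0377]
tcp_rot: [[-0.999, -0.041, 0.002], [-0.041, 0.999, 0.002], [-0.002, 0.001, -1.0]]
force: [0.4, -0.8, 4.0]
opening: 0.606
```

Call:
carry_out:
  targets:
    - [0,0,-0.1,0,0,0]
    - [0,0,-0.3,0,0,0]
    - [0,0,-0.5,0,0,0]
    - [0,0,-0.5,0,0,0]

```text
time_s: 13.0
position: [0.438, -0.0552, 0.1398]
tcp_rot: [[-0.999, -0.042, 0.007], [-0.042, 0.999, -0.001], [-0.007, -0.001, -1.0]]
force: [0.5, 0.4, -1.2]
opening: 0.611
```

Call:
carry_out:
  targets:
    - [-0.1,0.25,0,0,0,0]
    - [-0.1,0.5,0,0,0,0]
    - [-0.1,0.75,0,0,0,0]
    - [-0.1,0.9,0,0,0,0]
    - [-0.1,0.9,0,0,0,0]

```text
time_s: 13.62
position: [0.449, 0.1271, 0.1383]
tcp_rot: [[-0.999, -0.046, 0.004], [-0.046, 0.999, -0.001], [-0.004, -0.001, -1.0]]
force: [0.2, -0.8, -1.0]
opening: 0.607
```

Run:
```python
from h import *
plan([0.4588,0.2985,0.12],92.5)
```

```text
move [-0.0877  0.854   0.0913 -0.0005  0.0026  0.0013] mm [-17.5 170.8  18.3] t 13.625 j6 -90.5
```

Call:
carry_out:
  targets:
    - [-0.088,0.25,0,0,0,0]
    - [-0.088,0.5,0.02,0,0,0]
    - [-0.088,0.7,0.05,0,0,0]
    - [-0.088,0.84,0.08,0,0.003,0]
    - [-0.088,0.854,0.09,0,0.003,0]
    - [-0.088,0.854,0.09,0,0.003,0]
    - [-0.088,0.854,0.09,0,0.003,0]

```text
time_s: 14.5
position: [0.4589, 0.297, 0.1201]
tcp_rot: [[-0.999, -0.044, -0.001], [-0.044, 0.999, -0.001], [0.001, -0.001, -1.0]]
force: [0.1, 0.2, -0.5]
opening: 0.606
```

Run:
```python
from h import *
shot("i1");plan([0.4588,0.2985,0.0432],92.5)
```

```text
move [ 0.0005  0.0071  0.3852 -0.0007 -0.0007  0.0003] mm [ 0.1  1.4 77. ] t 14.55 j6 -71.3
```

View pics/i1.png

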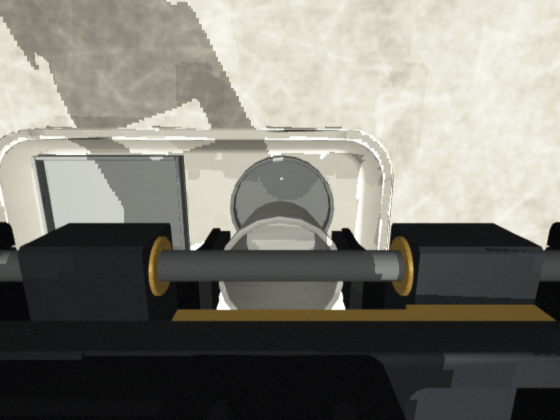

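Call:
carry_out:
  targets:
    - [0,0.007,0.1,0,0,0]
    - [0,0.007,0.22,0,0,0]
    - [0,0.007,0.32,0,0,0]
    - [0,0.007,0.365,0,0,0]
    - [0,0.007,0.38,0,0,0]
    - [0,0.007,0.388,0,0,0]
    - [0,0.007,0.388,0,0,0]

```text
time_s: 15.42
position: [0.4593, 0.2986, 0.0432]
tcp_rot: [[-0.999, -0.044, 0.0], [-0.044, 0.999, -0.001], [-0.0, -0.001, -1.0]]
force: [0.5, -0.6, -1.2]
opening: 0.609
```

Call:
carry_out:
  targets:
    - [0,0,0.003,0,0,0]
    - [0,0,0.006,0,0,0]
    - [0,0,0.008,0,0,0]
    - [0,0,0.008,0,0,0]

```text
time_s: 15.92
position: [0.4596, 0.2988, 0.0428]
tcp_rot: [[-0.999, -0.044, 0.001], [-0.044, 0.999, -0.0], [-0.001, -0.0, -1.0]]
force: [-2.0, -1.3, 6.6]
opening: 0.606
```

Call:
carry_out:
  targets:
    - [0,0,0,0,0,0]
    - [0,0,0,0,0,0]
    - [0,0,0,0,0,0]
  jaw: 0.8

```text
time_s: 16.3
position: [0.4596, 0.2988, 0.0426]
tcp_rot: [[-0.999, -0.044, 0.001], [-0.044, 0.999, -0.0], [-0.001, -0.0, -1.0]]
force: [0.7, 0.4, -0.9]
opening: 0.848
```

Call:
carry_out:
  targets:
    - [0,0,-0.1,0,0,0]
    - [0,0,-0.3,0,0,0]
    - [0,0,-0.6,0,0,0]
    - [-0.2,0,-0.9,0,0,0]
    - [-0.3,0,-0.9,0,0,0]
  jaw: 1

```text
time_s: 16.92
position: [0.5227, 0.3026, 0.2276]
tcp_rot: [[-0.999, -0.044, 0.011], [-0.044, 0.999, 0.003], [-0.011, 0.002, -1.0]]
force: [0.2, 1.1, -0.6]
opening: 1.0
```

Run:
```python
from h import *
shot("k1");plan([0.56,-0.07,0.2],19.4)
```

```text
move [-0.0869 -1.8679  0.1312  0.007   0.0066  0.8121] mm [ -17.4 -373.6   26.2] t 16.975 j6 -73.0
```

View pics/k1.png

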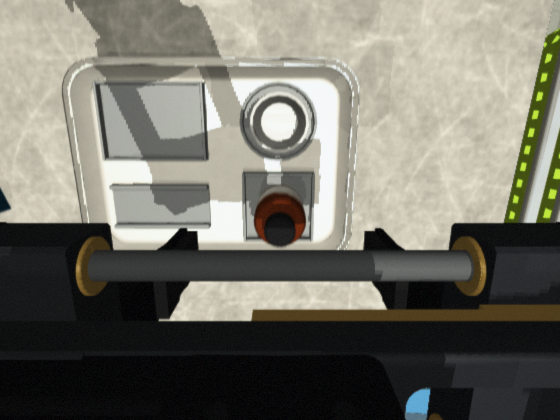

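Call:
carry_out:
  targets:
    - [-0.04,-0.25,0,0,0,0.1]
    - [-0.04,-0.5,0,0,0,0.2]
    - [-0.04,-0.75,0.03,0,0,0.3]
    - [-0.04,-0.97,0.05,0,0,0.4]
    - [-0.04,-0.97,0.05,0,0,0.4]

```text
time_s: 17.6
position: [0.5416, 0.1064, 0.2153]
tcp_rot: [[-0.831, 0.556, 0.011], [0.556, 0.831, 0.003], [-0.007, 0.008, -1.0]]
force: [-0.7, 0.8, 0.4]
opening: 1.002
```

Run:
```python
from h import *
plan([0.565,-0.075,0.2],19.4)
```

```text
move [-0.601  -0.6894  0.0753  0.0065  0.0028  0.4092] mm [-120.2 -137.9   15.1] t 17.6 j6 -56.9
```

Call:
carry_out:
  targets:
    - [-0.2,-0.23,0,0,0,0.1]
    - [-0.4,-0.46,0.03,0,0,0.2]
    - [-0.6,-0.69,0.06,0.006,0.003,0.3]
    - [-0.6,-0.69,0.075,0.006,0.003,0.4]
    - [-0.6,-0.69,0.075,0.006,0.003,0.41]
    - [-0.6,-0.69,0.075,0.006,0.003,0.41]

```text
time_s: 18.35
position: [0.5644, -0.0735, 0.1998]
tcp_rot: [[-0.335, 0.942, -0.001], [0.942, 0.335, 0.001], [0.001, -0.0, -1.0]]
force: [0.3, 0.5, 0.2]
opening: 1.0
```

Run:
```python
from h import *
im,*_=shot("l1");plan([0.5597,-0.0571,0.12],19.4)
cv2.imwrite("pics/l2.png",cv2.resize(im[90:230,170:390],None,fx=3.5,fy=3.5,interpolation=cv2.INTER_NEAREST))
```

```text
move [ 0.0848  0.0046  0.4001  0.0002 -0.0007  0.0018] mm [17.   0.9 80. ] t 18.4 j6 -38.3
```

View pics/l2.png

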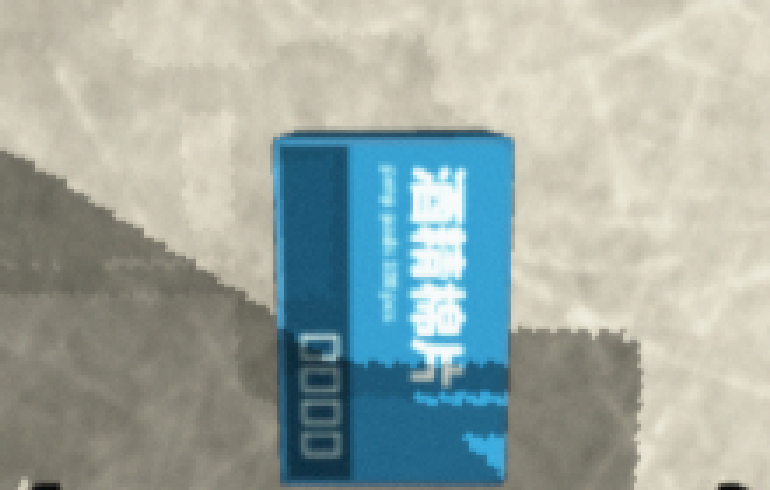

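Run:
```python
from h import *
im,K,V=load("l1")
P=toplane(np.array([(274,138),(515,138),(506,485),(282,485)])/3.5+[170,90]-.4,K,V,.062)[:,:2]
print(P,cv2.minAreaRect((P*1000).astype(np.float32)),P.mean(0))
plan([*P.mean(0),.046],19.2)
```

```text
[[ 0.5177 -0.0273]
 [ 0.5721 -0.0079]
 [ 0.6015 -0.0903]
 [ 0.5471 -0.1097]] ((559.6036376953125, -58.792144775390625), (57.76696014404297, 87.43650817871094), 19.622528076171875) [ 0.5596 -0.0588]
move [ 0.0766  0.0013  0.7701  0.0002 -0.0007  0.004 ] mm [ 15.3   0.3 154. ] t 18.4 j6 -38.3
```

Call:
carry_out:
  targets:
    - [0.079,0.001,0.1,0,0,0]
    - [0.079,0.001,0.3,0,0,0]
    - [0.079,0.001,0.5,0,0,0]
    - [0.079,0.001,0.68,0,0,0]
    - [0.079,0.001,0.76,0,0,0]
    - [0.079,0.001,0.77,0,0,0]
    - [0.079,0.001,0.77,0,0,0]

```text
time_s: 19.27
position: [0.5603, -0.0583, 0.0471]
tcp_rot: [[-0.336, 0.942, 0.002], [0.942, 0.336, 0.001], [-0.0, 0.002, -1.0]]
force: [-0.5, -0.1, 0.0]
opening: 0.997
```

Call:
carry_out:
  targets:
    - [0,0,0,0,0,0]
    - [0,0,0,0,0,0]
    - [0,0,0,0,0,0]
    - [0,0,0,0,0,0]
    - [0,0,0,0,0,0]
    - [0,0,0,0,0,0]
  jaw: -1

```text
time_s: 20.02
position: [0.5605, -0.0584, 0.0473]
tcp_rot: [[-0.336, 0.942, 0.002], [0.942, 0.336, 0.0], [-0.0, 0.002, -1.0]]
force: [-0.8, 0.4, 3.6]
opening: 0.665
```

Call:
carry_out:
  targets:
    - [0,0,-0.1,0,0,0]
    - [0,0,-0.3,0,0,0]
    - [0,0,-0.5,0,0,0]
    - [0,0,-0.5,0,0,0]

```text
time_s: 20.52
position: [0.5622, -0.059, 0.15]
tcp_rot: [[-0.336, 0.942, 0.009], [0.942, 0.336, -0.002], [-0.004, 0.008, -1.0]]
force: [-0.0, -0.0, -0.8]
opening: 0.666
```

Run:
```python
from h import *
plan([0.4652,0.165,0.145],2.5)
```

```text
move [ 1.2179 -0.0812  0.0191  0.0052  0.002   0.1902] mm [243.6 -16.2   3.8] t 20.525 j6 -37.0
```

Call:
carry_out:
  targets:
    - [0.25,-0.01,0,0,0,0.05]
    - [0.5,-0.02,0,0,0,0.1]
    - [0.75,-0.04,0,0,0,0.15]
    - [0.95,-0.06,0,0,0,0.19]
    - [0.95,-0.06,0,0,0,0.19]

```text
time_s: 21.15
position: [0.4839, 0.1181, 0.1476]
tcp_rot: [[-0.048, 0.999, 0.003], [0.999, 0.048, -0.001], [-0.002, 0.003, -1.0]]
force: [-0.1, -0.3, -1.5]
opening: 0.666
```

Run:
```python
from h import *
plan([0.4652,0.165,0.11],2.5)
```

```text
move [ 0.2391 -0.0829  0.1875  0.0021  0.001   0.0029] mm [ 47.8 -16.6  37.5] t 21.15 j6 -1.8
```

Call:
carry_out:
  targets:
    - [0.12,-0.04,0.03,0,0,0]
    - [0.235,-0.08,0.09,0.002,0.001,0.003]
    - [0.239,-0.083,0.15,0.002,0.001,0.003]
    - [0.239,-0.083,0.187,0.002,0.001,0.003]
    - [0.239,-0.083,0.187,0.002,0.001,0.003]

```text
time_s: 21.78
position: [0.4654, 0.164, 0.1093]
tcp_rot: [[-0.042, 0.999, -0.001], [0.999, 0.042, -0.0], [-0.0, -0.001, -1.0]]
force: [-0.9, 0.0, -0.5]
opening: 0.664
```

Run:
```python
from h import *
shot("m1");shot("m1t","top");plan([0.4652,0.165,0.053],2.5)
a=cv2.imread("pics/m1t.png");b=cv2.resize(a[165:275,95:230],None,fx=4,fy=4,interpolation=cv2.INTER_CUBIC)
cv2.imwrite("pics/m2.png",b)
```

```text
move [ 0.0039 -0.003   0.2853  0.0004  0.     -0.0009] mm [ 0.8 -0.6 57.1] t 21.875 j6 4.0
```

View pics/m1.png

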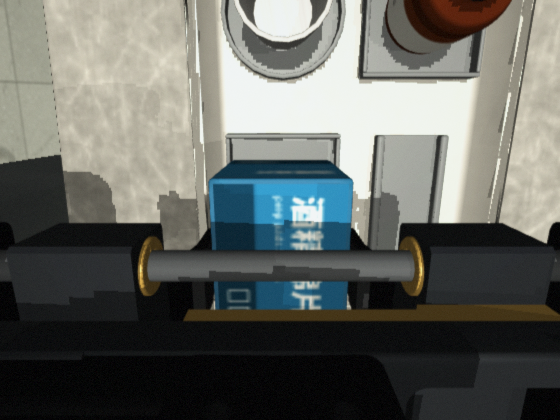

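View pics/m2.png

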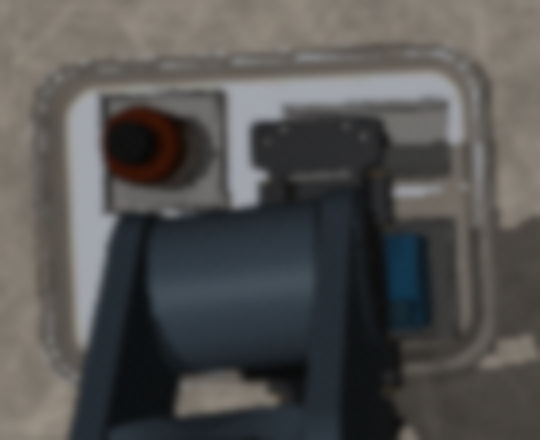

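Call:
carry_out:
  targets:
    - [0.003,-0.003,0.08,0,0,0]
    - [0.003,-0.003,0.17,0,0,0]
    - [0.003,-0.003,0.25,0,0,0]
    - [0.003,-0.003,0.275,0,0,0]
    - [0.003,-0.003,0.283,0,0,0]
    - [0.003,-0.003,0.285,0,0,0]
    - [0.003,-0.003,0.285,0,0,0]

```text
time_s: 22.75
position: [0.4656, 0.1649, 0.0536]
tcp_rot: [[-0.042, 0.999, 0.002], [0.999, 0.042, 0.0], [0.0, 0.002, -1.0]]
force: [-0.7, 0.2, -0.4]
opening: 0.667
```

Call:
carry_out:
  targets:
    - [0,0,0.003,0,0,0]
    - [0,0,0.006,0,0,0]
    - [0,0,0.006,0,0,0]

```text
time_s: 23.12
position: [0.4655, 0.1649, 0.0523]
tcp_rot: [[-0.042, 0.999, 0.002], [0.999, 0.042, 0.0], [0.0, 0.002, -1.0]]
force: [-0.1, -0.1, -0.5]
opening: 0.661
```

Call:
carry_out:
  targets:
    - [0,0,0.003,0,0,0]
    - [0,0,0.006,0,0,0]
    - [0,0,0.006,0,0,0]

```text
time_s: 23.5
position: [0.4656, 0.1649, 0.0523]
tcp_rot: [[-0.042, 0.999, 0.002], [0.999, 0.042, 0.0], [0.0, 0.002, -1.0]]
force: [-1.2, -1.2, 10.6]
opening: 0.667
```

Call:
carry_out:
  targets:
    - [0,0,0,0,0,0]
    - [0,0,0,0,0,0]
    - [0,0,0,0,0,0]
  jaw: 0.65

```text
time_s: 23.88
position: [0.4655, 0.1649, 0.0521]
tcp_rot: [[-0.042, 0.999, 0.002], [0.999, 0.042, 0.0], [0.0, 0.002, -1.0]]
force: [0.6, 0.9, 0.2]
opening: 0.816
```

Call:
carry_out:
  targets:
    - [0,0,-0.1,0,0,0]
    - [0,0,-0.3,0,0,0]
    - [0,0,-0.55,0,0,0]
    - [0,0,-0.8,0,0,0]
    - [0,0,-0.8,0,0,0]

```text
time_s: 24.5
position: [0.4678, 0.1653, 0.2156]
tcp_rot: [[-0.043, 0.999, 0.011], [0.999, 0.043, 0.001], [0.001, 0.011, -1.0]]
force: [0.7, -0.3, -1.0]
opening: 0.828
```

Run:
```python
from h import *
shot("n1");plan([0.4347,-0.3847,0.2],2.5)
```

```text
move [-2.7394 -0.2738  0.0652  0.0038 -0.0002 -0.0007] mm [-547.9  -54.8   13. ] t 24.55 j6 4.1
```

View pics/n1.png

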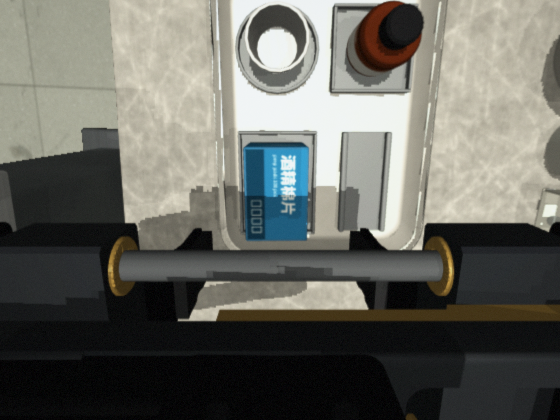

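Call:
carry_out:
  targets:
    - [-0.25,0,0,0,0,0]
    - [-0.5,-0.05,0,0,0,0]
    - [-0.75,-0.08,0,0,0,0]
    - [-1,-0.1,0.03,0.003,0,0]
    - [-1,-0.1,0.03,0.003,0,0]
  jaw: 0.4

```text
time_s: 25.18
position: [0.4537, -0.0383, 0.2053]
tcp_rot: [[-0.037, 0.999, -0.003], [0.999, 0.037, 0.001], [0.001, -0.003, -1.0]]
force: [-0.2, -0.9, 0.5]
opening: 0.699
```

Call:
carry_out:
  targets:
    - [-0.25,0,0,0,0,0]
    - [-0.5,-0.05,0,0,0,0]
    - [-0.75,-0.08,0,0,0,0]
    - [-1,-0.1,0.03,0,0,0]
    - [-1,-0.1,0.03,0,0,0]

```text
time_s: 25.8
position: [0.4411, -0.2409, 0.1975]
tcp_rot: [[-0.033, 0.999, -0.004], [0.999, 0.033, 0.002], [0.002, -0.004, -1.0]]
force: [-0.8, 1.0, 0.3]
opening: 0.696
```

Run:
```python
from h import *
plan([0.4347,-0.40,0.18],2.5)
```

```text
move [-0.7942 -0.058   0.0862 -0.0023 -0.0014 -0.0066] mm [-158.8  -11.6   17.2] t 25.8 j6 -43.2
```

Call:
carry_out:
  targets:
    - [-0.25,0,0,0,0,0]
    - [-0.5,-0.05,0,0,0,0]
    - [-0.75,-0.058,0.03,0,0,0]
    - [-0.79,-0.058,0.08,-0.002,0,-0.006]
    - [-0.79,-0.058,0.08,-0.002,0,-0.006]
    - [-0.79,-0.058,0.08,-0.002,0,-0.006]

```text
time_s: 26.55
position: [0.4347, -0.3964, 0.1806]
tcp_rot: [[-0.044, 0.999, -0.002], [0.999, 0.044, 0.005], [0.005, -0.002, -1.0]]
force: [-0.1, -0.1, 0.4]
opening: 0.699
```

Run:
```python
from h import *
shot("o1");plan([0.4347,-0.385,0.1],2.5)
```

```text
move [ 0.0573  0.0022  0.4056 -0.0008 -0.0026  0.0006] mm [11.5  0.4 81.1] t 26.6 j6 -55.9
```

View pics/o1.png

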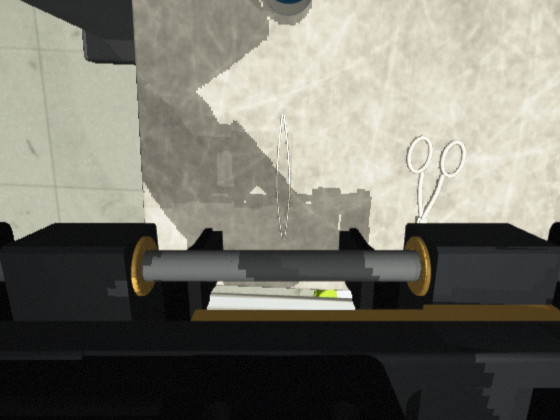

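Run:
```python
from h import *
im,K,V=load("o1")
cv2.imwrite("pics/o2.png",cv2.resize(im[105:250,240:325],None,fx=4,fy=4,interpolation=cv2.INTER_NEAREST))
P=toplane([[283,113.5],[284,241],[276.5,178],[291,178]],K,V,.005);print(P,P[:2].mean(0),np.linalg.norm(P[0]-P[1]))
e=P[0]-P[1];print(np.degrees(np.arctan2(e[1],e[0])))
```

```text
[[ 0.432  -0.3237  0.005 ]
 [ 0.439  -0.4509  0.005 ]
 [ 0.4285 -0.3854  0.005 ]
 [ 0.4428 -0.3848  0.005 ]] [ 0.4355 -0.3873  0.005 ] 0.12729665366507498
93.17168494748915
```

View pics/o2.png

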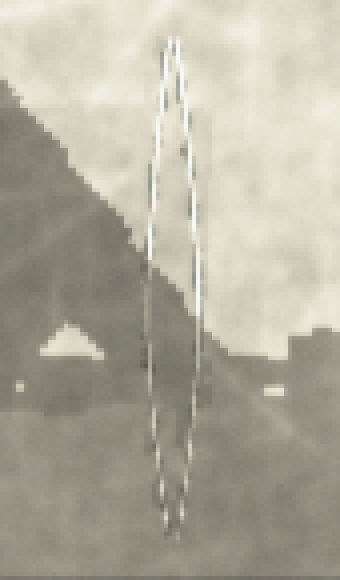

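Run:
```python
from h import *
im,K,V=load("o1")
P=toplane([[283,114.2],[283.2,239.5]],K,V,.005);print(P,P[:2].mean(0),np.linalg.norm(P[0]-P[1]))
e=P[0]-P[1];print(np.degrees(np.arctan2(e[1],e[0])))
plan([0.4355,-0.387,0.026],3)
```

```text
[[ 0.432  -0.3244  0.005 ]
 [ 0.4381 -0.4492  0.005 ]] [ 0.4351 -0.3868  0.005 ] 0.1250131350421063
92.80129923520936
move [ 0.0457  0.0063  0.7755 -0.0008 -0.0026 -0.0049] mm [  9.1   1.3 155.1] t 26.6 j6 -55.9
```

Call:
carry_out:
  targets:
    - [0.046,0.005,0.1,0,-0.002,-0.004]
    - [0.046,0.005,0.3,0,-0.002,-0.004]
    - [0.046,0.005,0.5,0,-0.002,-0.004]
    - [0.046,0.005,0.66,0,-0.002,-0.004]
    - [0.046,0.005,0.74,0,-0.002,-0.004]
    - [0.046,0.005,0.77,0,-0.002,-0.004]
    - [0.046,0.005,0.775,0,-0.002,-0.004]
    - [0.046,0.005,0.775,0,-0.002,-0.004]

```text
time_s: 27.6
position: [0.4358, -0.3875, 0.0272]
tcp_rot: [[-0.051, 0.999, -0.0], [0.999, 0.051, -0.001], [-0.001, -0.0, -1.0]]
force: [-0.4, 0.2, -0.3]
opening: 0.702
```

Run:
```python
from h import *
shot("p1");plan([0.4353,-0.387,0.024],3); shot("p1s","side")
```

```text
move [ 0.0031 -0.0021  0.0161 -0.      0.0006 -0.001 ] mm [ 0.6 -0.4  3.2] t 27.65 j6 -55.5
```

View pics/p1.png

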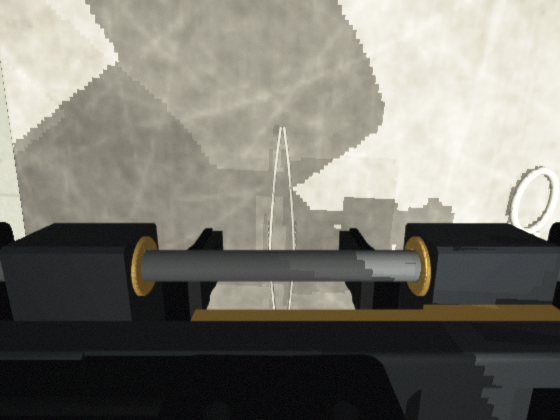

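View pics/p1s.png

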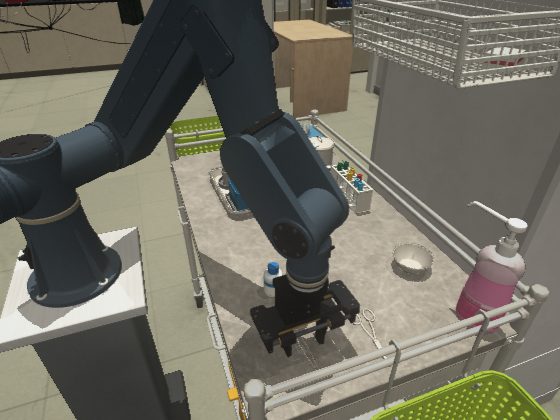

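Call:
carry_out:
  targets:
    - [0.003,-0.002,0.01,0,0,0]
    - [0.003,-0.002,0.018,0,0,0]
    - [0.003,-0.002,0.02,0,0,0]
    - [0.003,-0.002,0.02,0,0,0]

```text
time_s: 28.2
position: [0.4352, -0.3869, 0.023]
tcp_rot: [[-0.051, 0.999, -0.0], [0.999, 0.051, -0.001], [-0.001, -0.0, -1.0]]
force: [-0.8, -0.0, -0.4]
opening: 0.702
```

Call:
carry_out:
  targets:
    - [0,0,0,0,0,0]
    - [0,0,0,0,0,0]
    - [0,0,0,0,0,0]
    - [0,0,0,0,0,0]
    - [0,0,0,0,0,0]
    - [0,0,0,0,0,0]
    - [0,0,0,0,0,0]
  jaw: -1

```text
time_s: 29.08
position: [0.4352, -0.3869, 0.023]
tcp_rot: [[-0.051, 0.999, -0.0], [0.999, 0.051, -0.001], [-0.001, -0.0, -1.0]]
force: [0.6, 0.1, -0.8]
opening: 0.14
```

Call:
carry_out:
  targets:
    - [0,0,0,0,0,0]
    - [0,0,-0.1,0,0,0]
    - [0,0,-0.3,0,0,0]
    - [0,0,-0.5,0,0,0]
    - [0,0,-0.7,0,0,0]
    - [0,0,-0.7,0,0,0]

```text
time_s: 29.82
position: [0.4367, -0.3886, 0.1664]
tcp_rot: [[-0.051, 0.999, 0.004], [0.999, 0.051, -0.007], [-0.007, 0.004, -1.0]]
force: [0.4, -0.1, 0.4]
opening: 0.143
```

Run:
```python
from h import *
im,*_=shot("q1");plan([0.559,0.169,0.16],2.5)
cv2.imwrite("pics/q2.png",im[100:340,150:420].repeat(2,0).repeat(2,1))
```

```text
move [2.747  0.7571 0.0142 0.001  0.0021 0.0046] mm [549.4 151.4   2.8] t 29.875 j6 -55.5
```

View pics/q2.png

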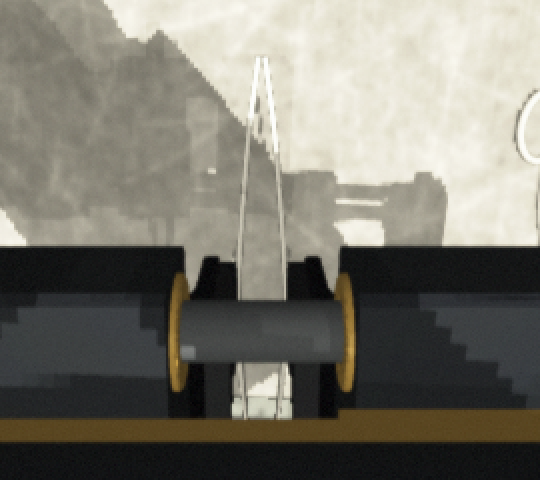

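Call:
carry_out:
  targets:
    - [0.25,0.07,0,0,0,0]
    - [0.5,0.14,0,0,0,0]
    - [0.75,0.2,0,0,0,0]
    - [1,0.27,0,0,0,0]
    - [1,0.27,0,0,0,0]

```text
time_s: 30.5
position: [0.4779, -0.1804, 0.1621]
tcp_rot: [[-0.056, 0.998, -0.003], [0.998, 0.056, 0.001], [0.001, -0.003, -1.0]]
force: [-0.5, -0.5, -1.0]
opening: 0.14
```

Call:
carry_out:
  targets:
    - [0.25,0.07,0,0,0,0]
    - [0.5,0.14,0,0,0,0]
    - [0.75,0.2,0,0,0,0]
    - [0.95,0.26,0,0,0,0]
    - [0.95,0.26,0,0,0,0]

```text
time_s: 31.12
position: [0.519, 0.0138, 0.1609]
tcp_rot: [[-0.06, 0.998, -0.005], [0.998, 0.06, 0.001], [0.001, -0.005, -1.0]]
force: [0.5, 0.3, 0.6]
opening: 0.138
```

Run:
```python
from h import *
plan([0.559,0.169,0.1],2.5)
```

```text
move [ 0.7622  0.2473  0.3042 -0.0032 -0.0008  0.0101] mm [152.4  49.5  60.8] t 31.125 j6 -14.2
```

Call:
carry_out:
  targets:
    - [0.25,0.08,0.05,0,0,0.003]
    - [0.5,0.16,0.1,0,0,0.006]
    - [0.7,0.23,0.2,-0.003,0,0.01]
    - [0.76,0.247,0.28,-0.003,0,0.01]
    - [0.762,0.247,0.3,-0.003,0,0.01]
    - [0.762,0.247,0.3,-0.003,0,0.01]
    - [0.762,0.247,0.3,-0.003,0,0.01]

```text
time_s: 32.0
position: [0.5593, 0.1675, 0.1014]
tcp_rot: [[-0.042, 0.999, 0.0], [0.999, 0.042, 0.001], [0.001, 0.0, -1.0]]
force: [1.2, 0.2, -0.1]
opening: 0.142
```

Run:
```python
from h import *
im,*_=shot("r1");plan([0.559,0.169,0.0335],2.5)
```

```text
move [ 0.0061 -0.0019  0.3403  0.0005 -0.0007 -0.0009] mm [ 1.2 -0.4 68.1] t 32.05 j6 3.2
```

View pics/r1.png

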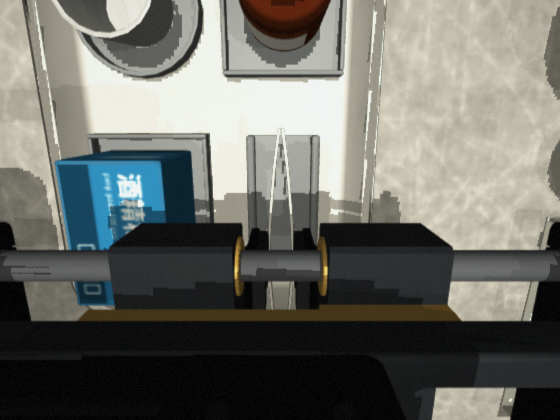

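Run:
```python
from h import *
im,K,V=load("r1")
print("rail top corners",toplane([[247,136],[320,136]],K,V,.012)[:,:2])
print("tip",toplane([[281,129]],K,V,.083))
R=np.load("pics/r1.npz");print("tcp",R["p"])
a=np.radians(92.5);u=np.array([np.cos(a),np.sin(a)]);print("exp trough end",np.array([.559,.169])+.055*u)
```

```text
rail top corners [[0.5321 0.2216]
 [0.583  0.2238]]
tip [[0.5554 0.2293 0.083 ]]
tcp [0.5593 0.1675 0.1014]
exp trough end [0.5566 0.2239]
```

Call:
carry_out:
  targets:
    - [0.005,0,0.1,0,0,0]
    - [0.005,0,0.2,0,0,0]
    - [0.005,0,0.28,0,0,0]
    - [0.005,0,0.32,0,0,0]
    - [0.005,0,0.338,0,0,0]
    - [0.005,0,0.345,0,0,0]
    - [0.005,0,0.345,0,0,0]

```text
time_s: 32.92
position: [0.5596, 0.1689, 0.0329]
tcp_rot: [[-0.042, 0.999, 0.001], [0.999, 0.042, 0.001], [0.001, 0.001, -1.0]]
force: [-0.6, 0.6, -0.2]
opening: 0.14
```

Call:
carry_out:
  targets:
    - [0,0,0.003,0,0,0]
    - [0,0,0.006,0,0,0]
    - [0,0,0.006,0,0,0]

```text
time_s: 33.3
position: [0.5597, 0.1689, 0.0318]
tcp_rot: [[-0.042, 0.999, 0.002], [0.999, 0.042, 0.001], [0.001, 0.002, -1.0]]
force: [-0.7, 0.5, 0.5]
opening: 0.141
```

Call:
carry_out:
  targets:
    - [0,0,0.002,0,0,0]
    - [0,0,0.005,0,0,0]
    - [0,0,0.005,0,0,0]

```text
time_s: 33.67
position: [0.5596, 0.1689, 0.0307]
tcp_rot: [[-0.042, 0.999, 0.001], [0.999, 0.042, 0.001], [0.001, 0.001, -1.0]]
force: [-0.9, 0.7, -0.3]
opening: 0.145
```

Call:
carry_out:
  targets:
    - [0,0,0.002,0,0,0]
    - [0,0,0.005,0,0,0]
    - [0,0,0.005,0,0,0]

```text
time_s: 34.05
position: [0.5595, 0.1689, 0.0296]
tcp_rot: [[-0.042, 0.999, 0.001], [0.999, 0.042, 0.001], [0.001, 0.001, -1.0]]
force: [-0.4, -0.6, 0.3]
opening: 0.143
```

Call:
carry_out:
  targets:
    - [0,0,0.002,0,0,0]
    - [0,0,0.004,0,0,0]
    - [0,0,0.004,0,0,0]

```text
time_s: 34.42
position: [0.5595, 0.1689, 0.0288]
tcp_rot: [[-0.042, 0.999, 0.001], [0.999, 0.042, 0.001], [0.001, 0.001, -1.0]]
force: [-0.1, 1.0, -0.0]
opening: 0.141
```

Call:
carry_out:
  targets:
    - [0,0,0.002,0,0,0]
    - [0,0,0.004,0,0,0]
    - [0,0,0.004,0,0,0]

```text
time_s: 34.8
position: [0.5596, 0.1689, 0.028]
tcp_rot: [[-0.042, 0.999, 0.001], [0.999, 0.042, 0.001], [0.001, 0.001, -1.0]]
force: [0.1, 0.2, -0.4]
opening: 0.145
```

Call:
carry_out:
  targets:
    - [0,0,0,0,0,0]
    - [0,0,0,0,0,0]
    - [0,0,0,0,0,0]
  jaw: -0.62

```text
time_s: 35.17
position: [0.5596, 0.1689, 0.028]
tcp_rot: [[-0.042, 0.999, 0.001], [0.999, 0.042, 0.001], [0.001, 0.001, -1.0]]
force: [-0.1, 0.1, 0.3]
opening: 0.188
```

Clear by about 2 mm a side with no force; I raise slowly, then open wider.

Call:
carry_out:
  targets:
    - [0,0,-0.01,0,0,0]
    - [0,0,-0.025,0,0,0]
    - [0,0,-0.045,0,0,0]
    - [0,0,-0.06,0,0,0]

```text
time_s: 35.67
position: [0.5597, 0.1689, 0.0405]
tcp_rot: [[-0.042, 0.999, 0.002], [0.999, 0.042, 0.001], [0.001, 0.002, -1.0]]
force: [-0.5, -0.3, 0.5]
opening: 0.189
```

Call:
carry_out:
  targets:
    - [0,0,-0.02,0,0,0]
    - [0,0,-0.1,0,0,0]
    - [0,0,-0.3,0,0,0]
    - [-0.2,0,-0.6,0,0,0]
    - [-0.4,0,-0.9,0,0,0]
    - [-0.4,0,-0.9,0,0,0]
  jaw: 0

```text
time_s: 36.42
position: [0.5649, 0.0871, 0.2251]
tcp_rot: [[-0.04, 0.999, 0.01], [0.999, 0.04, 0.001], [0.0, 0.01, -1.0]]
force: [-0.5, -0.7, 0.1]
opening: 0.501
```

Run:
```python
from h import *
im,*_=shot("s1");shot("s1s","side")
```

```text
(no output)
```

View pics/s1.png

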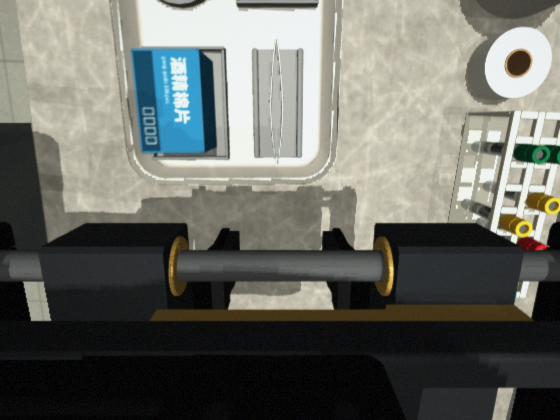

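Run:
```python
from h import *
im,K,V=load("s1")
cv2.imwrite("pics/s2.png",cv2.resize(im[25:185,115:330],None,fx=3.6,fy=3.6,interpolation=cv2.INTER_NEAREST))
s=cv2.imread("pics/s1s.png");cv2.imwrite("pics/s3.png",cv2.resize(s[140:240,180:320],None,fx=5.5,fy=5.5,interpolation=cv2.INTER_CUBIC))
```

```text
(no output)
```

View pics/s2.png

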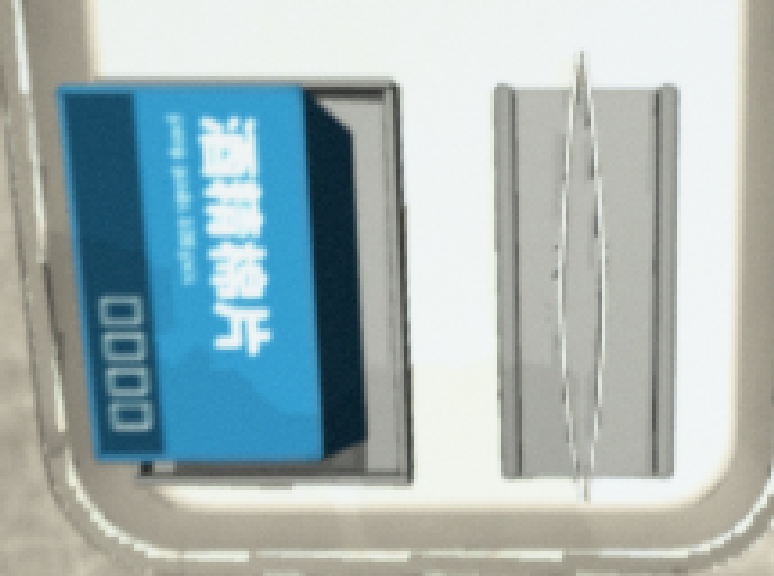

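View pics/s3.png

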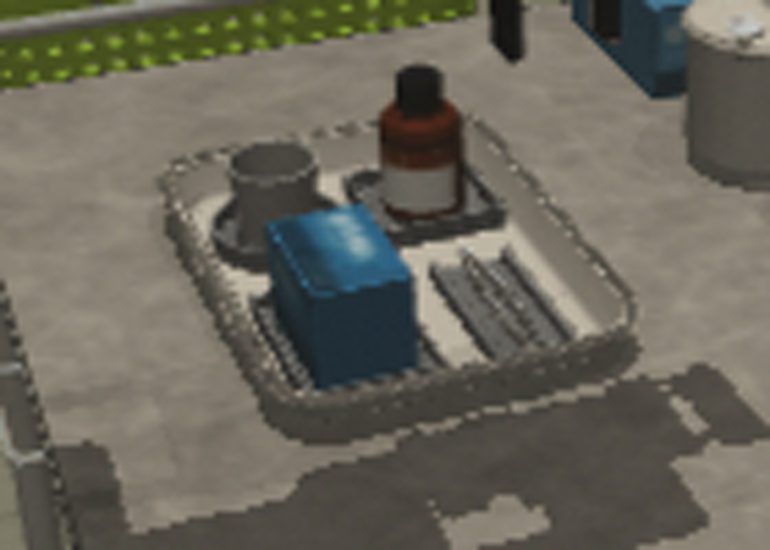

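Run:
```python
from h import *
im,K,V=load("s1")
f=lambda c:np.array(c,float)/3.6+[115,25]-.4
F=toplane(f([(581,52),(586,498)]),K,V,.0095)[:,:2]
T=toplane(f([(494,87),(679,87),(500,477),(674,477)]),K,V,.012)[:,:2]
Fl=toplane(f([(516,90),(655,90),(520,474),(654,474)]),K,V,.005)[:,:2]
B=toplane(f([(57,88),(302,87),(322,460),(97,462)]),K,V,.067)[:,:2]
print("forceps",F.mean(0),np.linalg.norm(F[0]-F[1]),"trough top",T.mean(0),"floor",Fl.mean(0));
for e in(F[0]-F[1],T[0]-T[2],T[1]-T[3]):print(np.degrees(np.arctan2(e[1],e[0])))
print("box",B.mean(0),cv2.minAreaRect((B*1000).astype(np.float32)))
O=toplane(f([(398,82),(412,483)]),K,V,.015)[:,:2];print(O)
```

```text
forceps [0.5582 0.1693] 0.124655601514383 trough top [0.5592 0.168 ] floor [0.559  0.1683]
92.88082046458283
92.1192972488166
92.53059588847603
box [0.4635 0.1637] ((463.7124328613281, 163.62876892089844), (57.48606872558594, 87.42302703857422), 2.691523551940918)
[[0.505  0.2206]
 [0.5092 0.1102]]
```

Call:
carry_out:
  targets:
    - [0,0,0,0,0,0]
    - [0,0,0,0,0,0]

```text
time_s: 36.78
position: [0.5629, 0.0887, 0.2214]
tcp_rot: [[-0.041, 0.999, 0.003], [0.999, 0.041, 0.001], [0.001, 0.003, -1.0]]
force: [-0.8, 1.4, 0.6]
opening: 0.501
```

Run:
```python
from h import *
print(bot.hand_in())
```

```text
the job is handed in; nothing more can be done
None
```

I laid up the tray in the order asked: brown bottle in the square dish, steel cup in the round dish, carton in the oblong dish with its 88 mm side along the dish, and forceps along the trough. I handed the job in at about 37 s.

- **Upright and seated:** the last wrist and side pictures show bottle, cup and carton standing upright in their dishes. Each of the three met its dish floor with a light push of about 6 to 11 N before I let go.
- **Forceps:** they lie on the trough floor, within about 1.5 mm of its middle and under 1° off its line. No contact force showed when I set them down, so they may have dropped less than a millimetre on release.
- **Carton:** its measured top is within about 2 mm and 0.3° of where I aimed, which is about the camera's accuracy.
- **Smaller bottle and scissors:** I did not touch them, though I did not measure their positions again at the end.

At hand-in the gripper was well clear of everything, and no check failed.

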